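# Raise the slack panel prop to its next hole

## Robot

A 7-joint arm with a two-finger parallel gripper is mounted at the origin on a cart in front of the work surface, level with it; the furniture and walls round the work are solid. World frame = base frame: x ahead of the robot, y to its left, z up, the work surface at z = 0. Lengths are in m, angles in degrees, forces in N, time in s.
With the tool pointing down it reaches from about 0.4 to 0.9 m from the base axis. Payload 5.5 kg.
Tool frame: the origin (TCP) lies at the very end of the fingers, on their centre line; the grasp point (between the pads) lies 19 mm behind it (arm.grasp_offset is the distance from the TCP to the grasp point, in m); z points along the fingers, y is the line along which they close (so a half turn about z gives the same grasp; the last joint's range is limited). The gripper opens to 85 mm and grips with 20 to 120 N. Pads are 22 mm wide; open, the fingers measure 114 mm over their backs; the gripper's body (76 mm by 85 mm) begins 54 mm behind the grasp point. The pads swing forward as they close: fully open they stand 13 mm farther back than shut.
Start: joints at [89.909, 28.699, -24.465, 88.831, 12.651, 65.22, -12.049], TCP at [0.17, -0.627, 0.231] pointing down, gripper open.
Joint ranges: [-164.97, 164.97], [-17.58, 116.51], [-87.97, 89.64], [11.32, 138.91], [-80.73, 260.73], [10.89, 115.49], [-147.41, 147.41]. Speed limits (degrees/s): [147.25, 147.25, 180, 180, 180, 180, 180].

## Interface

Orientations are given as [roll, pitch, yaw] about the fixed x, y, z axes, in that order (R = Rz(yaw) Ry(pitch) Rx(roll)).
In Python, from rig import arm, vision, finder gives the robot as it stands.
- The arm moves only by the tool drive_tool, never from a script. Its argument "plan" is a list of rows, each an object with "linear": the shift along the tool's x, y, z in m, a list of three; "twist": the turn, a rotation vector about the tool's x, y, z in rad, a list of three. A call has exactly 5 rows; each row is the pose to reach, as a shift and turn from the pose commanded when the call began, along the tool's axes at that moment; what a row does not reach only later rows make up. A row lasts 1/10 s, in which the tool goes at most 50 mm and 8.59 degrees, less where a joint would pass 70% of its speed; a pose out of reach is approached as far as the arm can. A call with a gripper value outside its range is refused whole. "hand" is the opening, from 0 (shut) to 1 (fully open), set as the call begins (left out, the last holds). The fingers move at their own pace and stop on an object; "force" is the grip in N (left out, the last holds). Time passes only in rows, so rows that repeat a pose let the fingers close, or fill a call up. It gives the time, the measured TCP pose, the force, the opening and the grip force at its end, in the units of the state.
- arm.sense(): the state, without advancing time (a new reading comes with each control period).
- vision.grab_frame(name): name is "scene" or "top"; returns (picture, depth): 480x640x3 uint8, red, green, blue; 480x640 float32, m along the optical axis (not along the pixel's ray), 0 where there is no reading.
- vision.calibration(name): a dict with "fx", "fy", "cx", "cy" (pixels), "extrinsics" (4x4, takes a point from world to camera coordinates). Camera axes: x right, y down, z forward; pixel columns grow to the right and rows downward; lengths in m; the calibration is good to about 2 mm. A picture is of the moment at which its call begins. calibration takes no time and is no camera call.
- arm.sign_off(): hands the job in; it is judged then, once.
Trained networks look in the newest picture that a camera, given by its name, has taken for a name from the list of things; names that differ only in an ending like _2 or _b are one class to them, and where a whole thing is asked for, a point or a joint stands for the part that bears it (a point fixed in the world has none). Each returns a list of dicts, best first, with "confidence" (0 to 1); they miss things now and then, are a little off and sometimes report something else, mostly with a low value. They report only what shows in the picture. A call takes as long as a camera call.
- finder.spot_in(name, camera): "point" ([x, y, z] in m, in world coordinates, good to about 4 mm: the middle of the surface that is visible of it).
- finder.landmark_of(name, camera): "point" ([x, y, z] in m, in world coordinates, good to about 4 mm: a listed point, or the origin of a listed thing).
The state is a dict: "clock": time; "qpos": joint angles; "qvel": joint speeds; "tau": joint torques, N m; "position": TCP position; "ee_rot": TCP orientation; "force": force on the tool from outside, world axes, zero at the start; "ft_torque": the same for the moment, N m; "opening": finger opening in m; "gripper_force": force on a finger pad.
Only numpy, scipy, OpenCV 4.12 (cv2) and the standard library are available. Lean on these libraries where they do the work, as an engineer would, in place of code of your own. Each camera call takes 0.05 s, during which the arm holds its last target. There are 200 camera calls.

## Task

Two telescopic props stand on the bench to carry a circuit panel level; one is locked with its sprung button out, and the other has been left lower, with its button trapped inside between two holes. Pull the inner tube of the lower prop up until its button pops out through the next hole, so that its head is level with the other, and let go. Leave the locked prop as it is.

Things in the scene. Friction and masses are not known exactly. Their poses are not given: they have to be found in the camera images.
- slack_head (a point): Centre (half-way up) of the head of the lower prop, the one to raise: a 34 x 34 mm aluminium block with black rubber top, 30 mm high, on a 22 mm square dark inner tube. Its flat sides face along this point's x and y; z is up. Outer tube 30 mm square, fixed on an 80 mm base plate; collar at its mouth 36 mm square, 152 mm above the bench, at least 38 mm below the head. Either may be on the left.
- slack_tube (a joint): How far the lower prop's inner tube is drawn up, m: behind the lowest hole at 0, the middle at 0.050, the top at 0.100. Starts at 0.010 to 0.030, so the next hole is the middle one. Weighs about 0.25 kg, stays where left, slides straight up at a 5 to 10 N pull until the button pops out; the button then bars it from going more than about 2 mm further and the pull rises steeply.
- slack_button (a joint): How far the lower prop's sprung button (8 mm steel pin with a round end, on the front of the inner tube, on its head's -x side) is pushed in, m: 0 is fully out, 5 mm proud of the outer tube through one of the three 12 mm holes up its front; 0.008 is trapped behind the outer tube's wall, as it starts.
- locked_head (a point): Centre of the head of the other prop, alike in every size, already locked in its middle hole: its button stands out and its head centre is 245 mm above the bench, the height to which the lower prop's head must come. Not to be moved. The two props stand at least 130 mm apart, centre to centre.

How it is judged (in metres and radians):
At the end, for the whole second after the job is handed in: The lower prop's tube stands at its middle hole (0.050 m within 5 mm) at rest, with its button out through the hole (pushed in less than 3 mm), and the locked prop's head is within 10 mm of where it was (value of joint slack_tube between 0.045 and 0.055 m and value of joint slack_button below 0.003 m and velocity of joint slack_tube between -0.01 and 0.01 m/s and distance of locked_head from where it was at the start of the episode below 0.01 m); the robot touches nothing.
It fails at once if the locked prop's head is moved by more than 10 mm (distance of locked_head from where it was at the start of the episode above 0.01 m).
It also fails if it takes over 29 s, if anything falls off the work surface, if the arm or the gripper's body presses on something with over 40 N, if the wrist force passes 120 N, or if a joint passes its speed limit or range.

## Working session

There is one attempt and no reset: what is moved stays moved. The work goes in short steps, Python scripts to look and compute and a tool call to move; the robot and the scene stay as the last step left them, time stands still between calls to the robot, and variables do not carry over. Pictures are saved under pics/ and viewed, at most 10 in all, crops included, and the job is handed in when it is done.

Besides the shell and the picture viewer there is one more tool, called by a JSON object that holds its "op" and its "data". drive_tool: Moves the arm, as the interface text tells. Its arguments: {"type":"object","properties":{"plan":{"type":"array","items":{"type":"object","properties":{"linear":{"type":"array","items":{"type":"number"}},"twist":{"type":"array","items":{"type":"number"}}}}},"hand":{"type":"number"},"force":{"type":"number"}},"required":["plan"]}

```bash
mkdir -p pics; cat > h.py <<'E'
import numpy as np, cv2
from rig import arm, vision, finder
from scipy.spatial.transform import Rotation as R
def save(name, fn):
    p,d=vision.grab_frame(name); cv2.imwrite(fn,p[:,:,::-1]); return p,d
def cloud(name,d):
    c=vision.calibration(name); v,u=np.mgrid[:480,:640]
    P=np.stack([(u-c["cx"])/c["fx"]*d,(v-c["cy"])/c["fy"]*d,d],-1)
    E=np.array(c["extrinsics"]); return (P-E[:3,3])@E[:3,:3]
def pix(name,p):
    c=vision.calibration(name);E=np.array(c["extrinsics"]);q=E[:3,:3]@np.array(p)+E[:3,3]
    return [round(float(c["fx"]*q[0]/q[2]+c["cx"])),round(float(c["fy"]*q[1]/q[2]+c["cy"]))]
E
python3 - <<'E'
from h import *
ds={}
for n in("scene","top"):
    p,d=save(n,f"pics/{n}0.png"); P=cloud(n,d); np.save(f"{n}0.npy",P*(d>0)[...,None])
    for t in("slack_head","locked_head"):
        for r in finder.landmark_of(t,n)[:2]: print(n,t,np.round(r["point"],3),round(r["confidence"],2),pix(n,r["point"]))
    m=(d>0)&(P[...,2]>.19)&(P[...,2]<.28)&(P[...,0]>.3)
    k,l,s,c=cv2.connectedComponentsWithStats(m.astype(np.uint8))
    for i in range(1,k):
        if s[i,4]>30:
            q=P[l==i]; top=q[:,2]>q[:,2].max()-.008
            print(n,s[i],q.min(0).round(3),q.max(0).round(3),cv2.minAreaRect((q[top][:,:2]*1000).astype(np.float32)))
s=arm.sense();print(s["clock"],s["position"],s["ee_rot"],s["opening"])
E
```

```text
scene slack_head [ 0.559 -0.136  0.214] 0.87 [274, 220]
scene locked_head [ 0.506 -0.377  0.246] 0.9 [401, 149]
scene [  247     1   393   137 15357] [ 0.328 -1.11   0.19 ] [ 0.888 -0.327  0.28 ] ((694.7158203125, -793.0635986328125), (843.752197265625, 356.5140075683594), 65.14302062988281)
scene [225  90  21  18 169] [ 0.891 -0.403  0.19 ] [ 0.954 -0.396  0.225] ((902.1865844726562, -400.6463928222656), (4.563108921051025, 10.760753631591797), 81.68274688720703)
scene [247 121   9  44 147] [ 0.707 -0.254  0.19 ] [ 0.721 -0.235  0.279] ((709.7896728515625, -238.34381103515625), (5.178170680999756, 5.100482940673828), 63.65058898925781)
scene [389 135  25  48 842] [ 0.484 -0.399  0.19 ] [ 0.529 -0.352  0.263] ((506.33154296875, -375.8283996582031), (33.90094757080078, 38.32445526123047), 27.627676010131836)
scene [154 145  17  38 425] [ 0.783 -0.129  0.19 ] [ 0.809 -0.107  0.25 ] ((799.6635131835938, -123.0098648071289), (9.34355354309082, 13.50883960723877), 75.23591613769531)
scene [261 204  30  36 819] [ 0.533 -0.158  0.19 ] [ 0.578 -0.113  0.229] ((556.619140625, -136.06033325195
[... 982 characters left out ...]
208984), (6.150662422180176, 68.3133544921875), 69.7970199584961)
top [337  79  13  17  77] [ 0.71  -0.254  0.191] [ 0.723 -0.237  0.28 ] ((710.7470092773438, -238.738037109375), (1.4207727909088135, 3.7278409004211426), 7.190217018127441)
top [240 189  37  36 758] [ 0.537 -0.158  0.197] [ 0.581 -0.113  0.231] ((558.8133544921875, -135.66714477539062), (34.191673278808594, 34.087371826171875), 61.91759490966797)
top [426 229  39  36 862] [ 0.486 -0.398  0.19 ] [ 0.53  -0.354  0.264] ((508.390869140625, -376.1938781738281), (33.858360290527344, 34.88563537597656), 27.82392692565918)
0.3 [ 0.17004429 -0.6271186   0.23093528] [-1.79961072e+02 -2.98182006e-03  1.51715822e+01] 0.08553763956098656
```

```bash
python3 -c "
import cv2,numpy as np
a=cv2.imread('pics/scene0.png');b=cv2.imread('pics/top0.png')
cv2.imwrite('pics/both0.png',cv2.resize(np.vstack([a,b]),(400,600))) if 0 else cv2.imwrite('pics/both0.png',cv2.resize(np.hstack([a,b]),(800,300)))"
```

```text
(no output)
```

View pics/scene0.png

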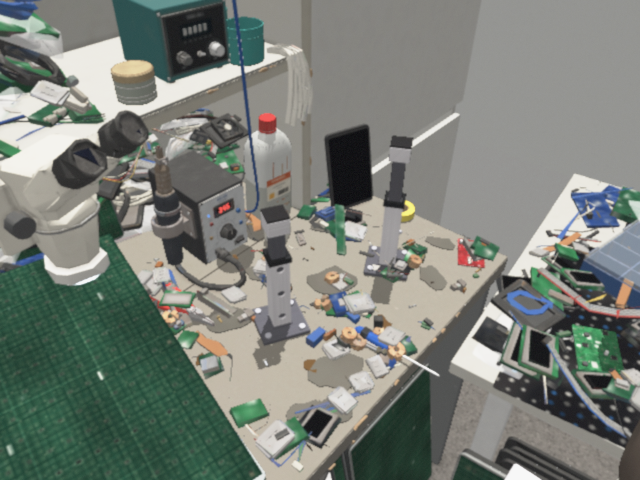

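View pics/top0.png

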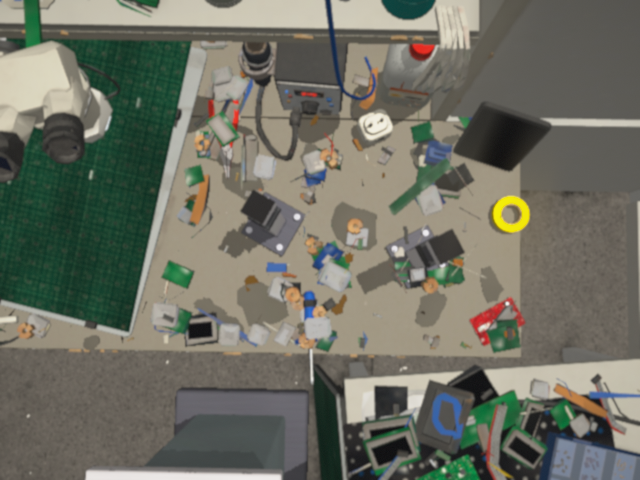

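The slack prop is the left one: its head is at about (274,220) in scene and (259,210) in top. The locked one is at (401,149) and (447,247). Slack head centre is about (0.558, -0.136, 0.215) with its faces at 62°/-28°. I'll rise and go over it.

{"op": "drive_tool", "data": {"plan": [{"linear":[0,0,-0.05],"twist":[0,0,0]},{"linear":[0.02,-0.01,-0.09],"twist":[0,0,0]},{"linear":[0.05,-0.03,-0.12],"twist":[0,0,0]},{"linear":[0.09,-0.06,-0.12],"twist":[0,0,0]},{"linear":[0.125,-0.09,-0.12],"twist":[0,0,0]}], "hand": 1, "force": 60}}

```text
clock: 0.8
position: [0.269, -0.5067, 0.3528]
ee_rot: [179.8, -0.1, 15.2]
force: [0.8, -0.3, -0.6]
opening: 0.0853
gripper_force: 0.0
```

{"op": "drive_tool", "data": {"plan": [{"linear":[0.038,-0.028,0],"twist":[0,0,0]},{"linear":[0.076,-0.056,0],"twist":[0,0,0]},{"linear":[0.114,-0.084,0],"twist":[0,0,0]},{"linear":[0.152,-0.112,0],"twist":[0,0,0]},{"linear":[0.19,-0.14,0],"twist":[0,0,0]}]}}

```text
clock: 1.3
position: [0.4148, -0.3213, 0.3516]
ee_rot: [179.9, -0.0, 15.2]
force: [0.6, -0.6, 0.4]
opening: 0.0854
gripper_force: 0.0
```

{"op": "drive_tool", "data": {"plan": [{"linear":[0.038,-0.028,0],"twist":[0,0,-0.14]},{"linear":[0.076,-0.056,0],"twist":[0,0,-0.28]},{"linear":[0.114,-0.084,0],"twist":[0,0,-0.42]},{"linear":[0.152,-0.112,0],"twist":[0,0,-0.56]},{"linear":[0.188,-0.142,0],"twist":[0,0,-0.7]}]}}

```text
clock: 1.8
position: [0.5592, -0.1354, 0.3515]
ee_rot: [180.0, 0.0, 55.6]
force: [0.3, -1.2, 0.7]
opening: 0.0854
gripper_force: 0.0
```

```bash
cat > go.py <<'E'
from h import *
import sys
def rel(t,yaw):
    s=arm.sense(); Rc=R.from_euler("xyz",s["ee_rot"],degrees=True); Rt=R.from_euler("xyz",[180,0,yaw],degrees=True)
    print(round(s["clock"],2),np.round(s["position"],4),np.round(s["ee_rot"],2),np.round(s["force"],1))
    print("lin",np.round(Rc.inv().apply(np.array(t)-s["position"]),4),"twist",np.round((Rc.inv()*Rt).as_rotvec(),4))
if __name__=="__main__": rel([float(x) for x in sys.argv[1:4]],float(sys.argv[4]))
E
python3 go.py .558 -.136 .30 62.2
```

```text
1.8 [ 0.5592 -0.1354  0.3515] [1.7995e+02 1.0000e-02 5.5560e+01] [ 0.3 -1.2  0.7]
lin [-0.0012 -0.0007  0.0515] twist [ 0.0008  0.0002 -0.1158]
```

{"op": "drive_tool", "data": {"plan": [{"linear":[-0.001,-0.001,0.01],"twist":[0,0,-0.116]},{"linear":[-0.001,-0.001,0.03],"twist":[0,0,-0.116]},{"linear":[-0.001,-0.001,0.05],"twist":[0,0,-0.116]},{"linear":[-0.001,-0.001,0.07],"twist":[0,0,-0.116]},{"linear":[-0.001,-0.001,0.08],"twist":[0,0,-0.116]}]}}

```text
clock: 2.3
position: [0.5559, -0.1369, 0.2695]
ee_rot: [-179.9, 0.0, 61.9]
force: [-0.5, -0.4, 0.6]
opening: 0.0853
gripper_force: 0.0
```

{"op": "drive_tool", "data": {"plan": [{"linear":[0,0,0.02],"twist":[0,0,0]},{"linear":[0,0,0.04],"twist":[0,0,0]},{"linear":[0,0,0.06],"twist":[0,0,0]},{"linear":[0,0,0.075],"twist":[0,0,0]},{"linear":[0,0,0.077],"twist":[0,0,0]}]}}

```text
clock: 2.8
position: [0.5557, -0.1369, 0.1927]
ee_rot: [-179.8, 0.0, 61.9]
force: [0.4, 0.2, 1.0]
opening: 0.0851
gripper_force: 0.0
```

```bash
python3 - <<'E'
from h import *
from go import rel
save("scene","pics/s1.png"); p,d=save("top","pics/t1.png")
a=cv2.imread("pics/s1.png")[140:350,180:390]; b=cv2.imread("pics/t1.png")[120:330,160:370]
cv2.imwrite("pics/c1.png",cv2.resize(np.hstack([a,b]),(800,400)))
rel([.558,-.136,.195],62.2)
E
```

```text
2.9 [ 0.557  -0.1368  0.1945] [-1.7999e+02 -1.0000e-02  6.1930e+01] [ 0.2 -0.1  0.1]
lin [ 0.0012  0.0005 -0.0005] twist [-0.0001 -0.0002 -0.0048]
```

View pics/c1.png

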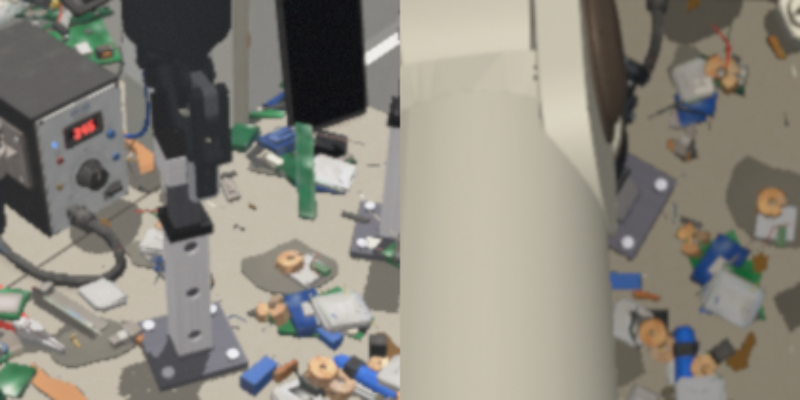

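The crop shows the fingers straddling the head at about (180,170), above the collar at (185,215), with nothing touching. I'll close now.

{"op": "drive_tool", "data": {"plan": [{"linear":[0.001,0,0],"twist":[0,0,0]},{"linear":[0.001,0,0],"twist":[0,0,0]},{"linear":[0.001,0,0],"twist":[0,0,0]},{"linear":[0.001,0,0],"twist":[0,0,0]},{"linear":[0.001,0,0],"twist":[0,0,0]}], "hand": 0, "force": 60}}

```text
clock: 3.4
position: [0.5581, -0.1363, 0.1948]
ee_rot: [179.9, -0.0, 61.9]
force: [3.6, -1.4, -0.3]
opening: 0.0333
gripper_force: 65.8
```

{"op": "drive_tool", "data": {"plan": [{"linear":[0,0,0],"twist":[0,0,0]},{"linear":[0,0,0],"twist":[0,0,0]},{"linear":[0,0,0],"twist":[0,0,0]},{"linear":[0,0,0],"twist":[0,0,0]},{"linear":[0,0,0],"twist":[0,0,0]}]}}

```text
clock: 3.9
position: [0.5581, -0.1363, 0.1947]
ee_rot: [179.9, -0.0, 61.9]
force: [4.4, -1.1, 1.6]
opening: 0.0331
gripper_force: 66.0
```

{"op": "drive_tool", "data": {"plan": [{"linear":[0,0,-0.003],"twist":[0,0,0]},{"linear":[0,0,-0.006],"twist":[0,0,0]},{"linear":[0,0,-0.01],"twist":[0,0,0]},{"linear":[0,0,-0.014],"twist":[0,0,0]},{"linear":[0,0,-0.018],"twist":[0,0,0]}]}}

```text
clock: 4.4
position: [0.5581, -0.1363, 0.2112]
ee_rot: [179.9, -0.1, 61.9]
force: [10.4, -1.7, -10.5]
opening: 0.0332
gripper_force: 64.4
```

{"op": "drive_tool", "data": {"plan": [{"linear":[0,0,-0.002],"twist":[0,0,0]},{"linear":[0,0,-0.004],"twist":[0,0,0]},{"linear":[0,0,-0.006],"twist":[0,0,0]},{"linear":[0,0,-0.007],"twist":[0,0,0]},{"linear":[0,0,-0.008],"twist":[0,0,0]}]}}

```text
clock: 4.9
position: [0.5581, -0.1363, 0.2193]
ee_rot: [179.9, -0.1, 61.9]
force: [9.5, -1.5, -11.1]
opening: 0.0331
gripper_force: 64.7
```

{"op": "drive_tool", "data": {"plan": [{"linear":[0,0,-0.0005],"twist":[0,0,0]},{"linear":[0,0,-0.001],"twist":[0,0,0]},{"linear":[0,0,-0.0015],"twist":[0,0,0]},{"linear":[0,0,-0.002],"twist":[0,0,0]},{"linear":[0,0,-0.003],"twist":[0,0,0]}]}}

```text
clock: 5.4
position: [0.5581, -0.1363, 0.2222]
ee_rot: [179.9, -0.1, 61.9]
force: [9.1, -1.0, -9.1]
opening: 0.033
gripper_force: 64.7
```

{"op": "drive_tool", "data": {"plan": [{"linear":[0,0,-0.0005],"twist":[0,0,0]},{"linear":[0,0,-0.001],"twist":[0,0,0]},{"linear":[0,0,-0.0015],"twist":[0,0,0]},{"linear":[0,0,-0.002],"twist":[0,0,0]},{"linear":[0,0,-0.002],"twist":[0,0,0]}]}}

```text
clock: 5.9
position: [0.5581, -0.1363, 0.2246]
ee_rot: [179.9, -0.1, 61.9]
force: [7.9, -1.2, -5.6]
opening: 0.0329
gripper_force: 65.0
```

```bash
python3 - <<'E'
from h import *
p,d=save("scene","pics/s2.png")
cv2.imwrite("pics/c2.png",cv2.resize(cv2.imread("pics/s2.png")[180:350,220:340],None,fx=3.5,fy=3.5,interpolation=cv2.INTER_CUBIC))
s=arm.sense();print(s["clock"],s["position"],s["force"])
E
```

```text
5.95 [ 0.55809555 -0.13627548  0.2246221 ] [ 8.64513521 -2.0134565  -5.96199715]
```

View pics/c2.png

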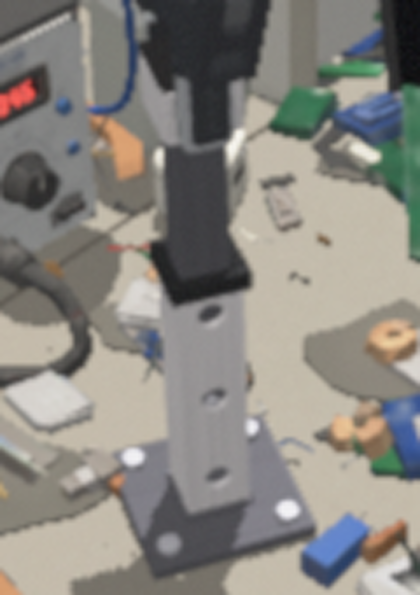

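The button's light tip shows in the middle hole at (215,398) in the crop and the drag has fallen to about 6 N, so it's at the hole edge. I'll creep on.

{"op": "drive_tool", "data": {"plan": [{"linear":[0,0,-0.0005],"twist":[0,0,0]},{"linear":[0,0,-0.001],"twist":[0,0,0]},{"linear":[0,0,-0.001],"twist":[0,0,0]},{"linear":[0,0,-0.0015],"twist":[0,0,0]},{"linear":[0,0,-0.0015],"twist":[0,0,0]}]}}

```text
clock: 6.45
position: [0.5581, -0.1363, 0.2268]
ee_rot: [179.9, -0.0, 61.9]
force: [6.3, -1.1, -2.2]
opening: 0.0331
gripper_force: 65.5
```

{"op": "drive_tool", "data": {"plan": [{"linear":[0,0,-0.0005],"twist":[0,0,0]},{"linear":[0,0,-0.001],"twist":[0,0,0]},{"linear":[0,0,-0.001],"twist":[0,0,0]},{"linear":[0,0,-0.001],"twist":[0,0,0]},{"linear":[0,0,-0.001],"twist":[0,0,0]}]}}

```text
clock: 6.95
position: [0.5581, -0.1363, 0.2272]
ee_rot: [179.9, -0.1, 61.9]
force: [8.7, -1.4, -5.3]
opening: 0.0331
gripper_force: 65.1
```

```bash
python3 - <<'E'
from h import *
p,d=save("scene","pics/s3.png")
a=cv2.imread("pics/s3.png"); f=lambda i:cv2.resize(i,None,fx=4,fy=4,interpolation=cv2.INTER_CUBIC)
cv2.imwrite("pics/c3.png",np.hstack([f(a[240:340,230:330]),f(a[180:280,350:450])]))
s=arm.sense();print(s["clock"],s["position"],s["force"])
E
```

```text
7.0 [ 0.55806812 -0.13629246  0.22721119] [ 8.21274471 -1.76179014 -6.31848731]
```

View pics/c3.png

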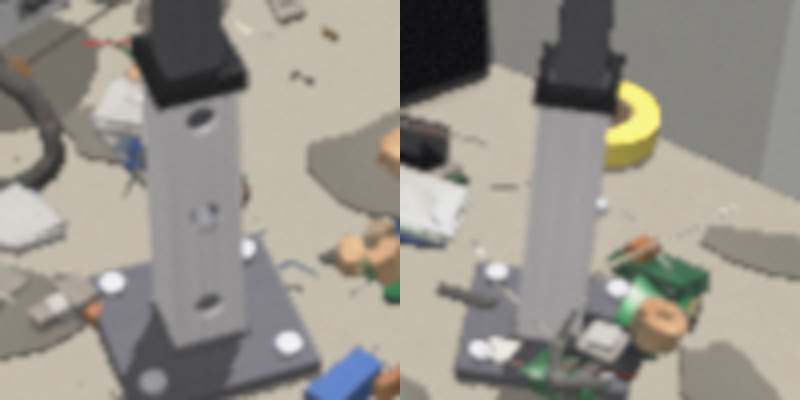

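The button now shows in the middle hole at (203,215). I'll pull a little more: a steep force rise would confirm it has locked.

{"op": "drive_tool", "data": {"plan": [{"linear":[0,0,-0.0005],"twist":[0,0,0]},{"linear":[0,0,-0.001],"twist":[0,0,0]},{"linear":[0,0,-0.001],"twist":[0,0,0]},{"linear":[0,0,-0.0015],"twist":[0,0,0]},{"linear":[0,0,-0.0015],"twist":[0,0,0]}]}}

```text
clock: 7.5
position: [0.5581, -0.1363, 0.2285]
ee_rot: [179.9, -0.1, 61.9]
force: [7.4, -1.9, -6.5]
opening: 0.0329
gripper_force: 64.9
```

{"op": "drive_tool", "data": {"plan": [{"linear":[0,0,-0.0005],"twist":[0,0,0]},{"linear":[0,0,-0.001],"twist":[0,0,0]},{"linear":[0,0,-0.001],"twist":[0,0,0]},{"linear":[0,0,-0.0015],"twist":[0,0,0]},{"linear":[0,0,-0.0015],"twist":[0,0,0]}]}}

```text
clock: 8.0
position: [0.5581, -0.1363, 0.23]
ee_rot: [179.9, -0.1, 61.9]
force: [8.4, -1.8, -5.6]
opening: 0.0328
gripper_force: 64.9
```

{"op": "drive_tool", "data": {"plan": [{"linear":[0,0,-0.0005],"twist":[0,0,0]},{"linear":[0,0,-0.001],"twist":[0,0,0]},{"linear":[0,0,-0.001],"twist":[0,0,0]},{"linear":[0,0,-0.001],"twist":[0,0,0]},{"linear":[0,0,-0.001],"twist":[0,0,0]}]}}

```text
clock: 8.5
position: [0.5581, -0.1363, 0.231]
ee_rot: [179.9, -0.1, 61.9]
force: [8.6, -1.1, -7.4]
opening: 0.0334
gripper_force: 64.9
```

```bash
python3 - <<'E'
from h import *
for n in ("slack_head","locked_head"):pass
p,d=save("scene","pics/s4.png")
for n in ("slack_head","locked_head"): print([ (np.round(r["point"],3),round(r["confidence"],2)) for r in finder.landmark_of(n,"scene")[:1]])
a=cv2.imread("pics/s4.png"); f=lambda i:cv2.resize(i,None,fx=4,fy=4,interpolation=cv2.INTER_CUBIC)
cv2.imwrite("pics/c4.png",np.hstack([f(a[180:320,230:330])]))
s=arm.sense();print(s["clock"],s["position"],s["force"])
E
```

```text
[(array([ 0.556, -0.136,  0.25 ]), 0.66)]
[(array([ 0.505, -0.374,  0.243]), 0.93)]
8.65 [ 0.5580931  -0.13630748  0.23105757] [ 7.51539958 -1.95965675 -7.58706021]
```

View pics/c4.png

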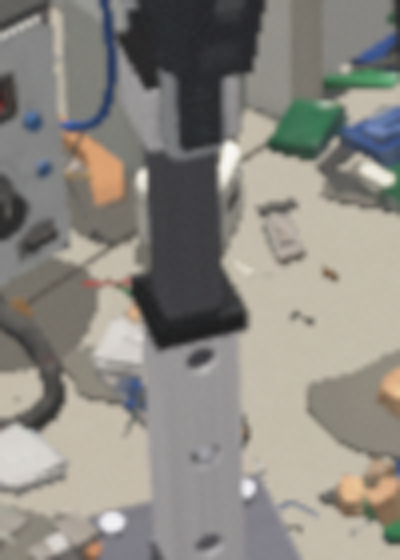

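```bash
python3 - <<'E'
from h import *
f=lambda i:cv2.resize(i,None,fx=10,fy=10,interpolation=cv2.INTER_CUBIC)
L=[cv2.imread(f"pics/s{k}.png") for k in (1,2,3,4)]
cv2.imwrite("pics/c5.png",np.hstack([f(a[280:310,273:292]) for a in L]))
E
```

```text
(no output)
```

View pics/c5.png

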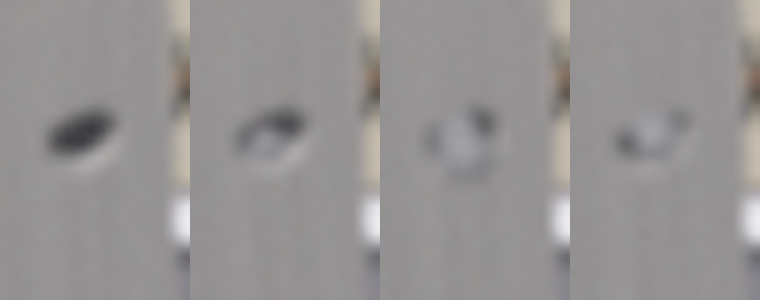

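In the last crop the button is out in panel 3 and has ridden up to the hole's upper edge in panel 4. By my estimate the tube is now about 2 mm above centre, so I'll ease back and look.

{"op": "drive_tool", "data": {"plan": [{"linear":[0,0,0.0005],"twist":[0,0,0]},{"linear":[0,0,0.001],"twist":[0,0,0]},{"linear":[0,0,0.0015],"twist":[0,0,0]},{"linear":[0,0,0.002],"twist":[0,0,0]},{"linear":[0,0,0.0025],"twist":[0,0,0]}]}}

```text
clock: 9.15
position: [0.5581, -0.1363, 0.2296]
ee_rot: [179.9, -0.0, 61.9]
force: [5.5, -1.7, 0.0]
opening: 0.0332
gripper_force: 65.9
```

```bash
python3 - <<'E'
from h import *
save("scene","pics/s5.png")
f=lambda i:cv2.resize(i,None,fx=10,fy=10,interpolation=cv2.INTER_CUBIC)
L=[cv2.imread(f"pics/s{k}.png") for k in (3,4,5)]
cv2.imwrite("pics/c6.png",np.hstack([f(a[280:310,273:292]) for a in L]))
s=arm.sense();print(s["clock"],s["position"],s["force"])
E
```

```text
9.2 [ 0.55809307 -0.13631799  0.22947522] [ 6.43636101 -1.63810141  0.66201882]
```

View pics/c6.png

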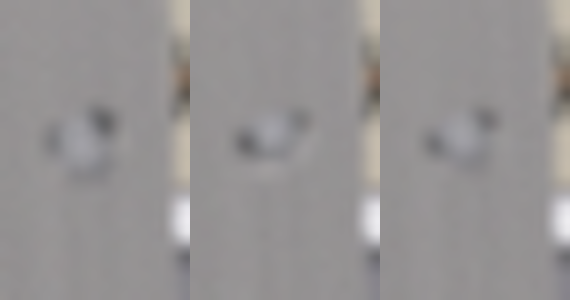

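The button stands out, near mid-hole (465,135 in the crop). One more millimetre down, then release and withdraw.

{"op": "drive_tool", "data": {"plan": [{"linear":[0,0,0.0005],"twist":[0,0,0]},{"linear":[0,0,0.001],"twist":[0,0,0]},{"linear":[0,0,0.001],"twist":[0,0,0]},{"linear":[0,0,0.001],"twist":[0,0,0]},{"linear":[0,0,0.001],"twist":[0,0,0]}]}}

```text
clock: 9.7
position: [0.5581, -0.1363, 0.2285]
ee_rot: [179.9, -0.0, 61.9]
force: [6.7, -1.8, -0.4]
opening: 0.0334
gripper_force: 65.9
```

{"op": "drive_tool", "data": {"plan": [{"linear":[0,0,0],"twist":[0,0,0]},{"linear":[0,0,0],"twist":[0,0,0]},{"linear":[0,0,0],"twist":[0,0,0]},{"linear":[0,0,0],"twist":[0,0,0]},{"linear":[0,0,0],"twist":[0,0,0]}], "hand": 1}}

```text
clock: 10.2
position: [0.5571, -0.1359, 0.2282]
ee_rot: [-180.0, 0.0, 61.9]
force: [0.0, 0.8, -1.1]
opening: 0.0859
gripper_force: 0.0
```

{"op": "drive_tool", "data": {"plan": [{"linear":[0,0,0],"twist":[0,0,0]},{"linear":[0,0,-0.02],"twist":[0,0,0]},{"linear":[0,0,-0.05],"twist":[0,0,0]},{"linear":[0,0,-0.08],"twist":[0,0,0]},{"linear":[0,0,-0.11],"twist":[0,0,0]}]}}

```text
clock: 10.7
position: [0.5571, -0.1359, 0.3395]
ee_rot: [-180.0, 0.0, 61.9]
force: [0.4, -0.9, 0.4]
opening: 0.0855
gripper_force: 0.0
```

```bash
python3 - <<'E'
from h import *
p,d=save("scene","pics/s6.png"); P=cloud("scene",d)
for c in ((.558,-.136),(.507,-.376)):
    m=(d>0)&(np.hypot(P[...,0]-c[0],P[...,1]-c[1])<.012)&(P[...,2]>.19)&(P[...,2]<.30)
    z=P[m][:,2]; print(m.sum(),z.max(),np.percentile(z,[50,80,90]))
a=cv2.imread("pics/s6.png"); cv2.imwrite("pics/c7.png",np.hstack([cv2.resize(a[280:310,273:292],(380,600),interpolation=cv2.INTER_CUBIC),cv2.resize(a[130:310,250:376],(420,600))]))
s=arm.sense();print(s["clock"],s["position"],s["force"])
E
```

```text
271 0.2622944317400578 [0.22467589 0.26088517 0.26120438]
249 0.26305382066463 [0.21945725 0.26090576 0.26136663]
10.75 [ 0.55972077 -0.1358147   0.34487574] [ 2.22478283 -0.06314357  3.81047029]
```

View pics/c7.png

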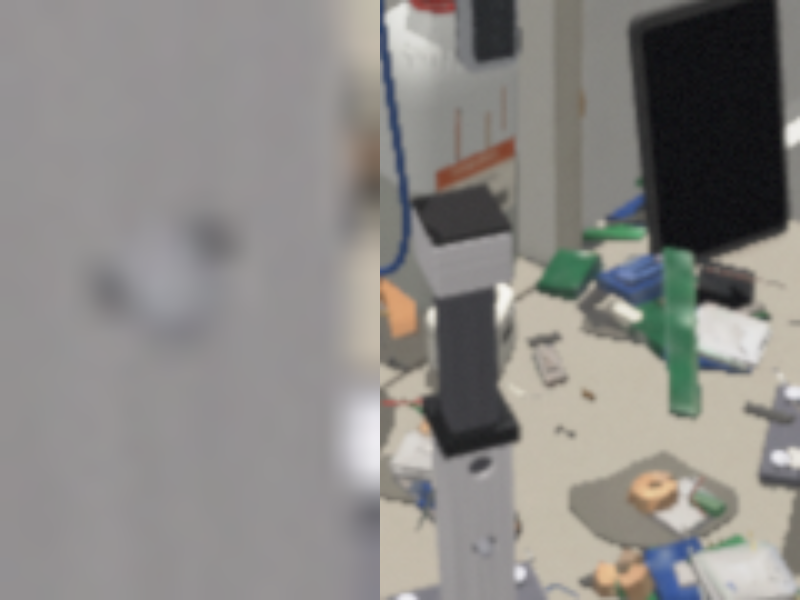

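The gripper is clear. Both heads are level to within about 1 mm (tops at 0.261), and the button is out at the centre of the middle hole (165,285). Handing in.

```bash
python3 -c "
from rig import arm
print(arm.sign_off())"
```

```text
the job is handed in; nothing more can be done
None
```

The lower prop's head is raised level with the locked one (within about 1 mm) with its button out through the middle hole; the gripper is released and clear, the locked prop was never touched, and the job was handed in at about 10.8 s (no verdict was returned).

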